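Close the cover of a pump control box

TASK

Put the blue lift-off cover back on the grey pump control box: hold it by its handle at a tilt, hook its lip under the ledge at the box's hooded end by feel, with light pushes (well under 20 N), then swing it down and press it home until the spring catch snaps over its edge. Do not force it, drop it or let it slam, leave the other things on the bench where they are, and let go when it is shut.

Things in the scene. Friction and masses are not known exactly. Their poses are not given: they have to be found in the camera images.
- board: Dark wooden backing board fixed to the bench, 260 (x) by 190 (y) by 15 mm; origin: centre of its underside, z up. On it, screwed down by eye through slotted ears, lies the control box: parallel to the board, but its middle anywhere up to 12 mm off the board's middle in x, 7 in y, so feel for it. Box figures below are from the BOX's middle, heights from the bench
- board_seat (a point): Point over the board at x = 35, y = 0, 124 mm above the bench (axes as the board): where the shut cover's handle centre would lie were the box exactly in the middle of the board. The true place is up to 12 mm off in x and 7 in y, at the same height
- catch (a joint): Spring catch: steel leaf with red tab at the box's +x end, hinged 61 mm above the bench; 0 rad at rest, up to 0.35 outward. Nose 26 wide: inner edge x = 111, 97 high, sloping up and out to x = 118, 112 high. The cover's edge pushes it out (0.05 to 0.15) on its way down, then it springs back to 0 over the cover. Takes 5 to 14 N pressed at the cover's edge, more at the handle
- cover_grip (a point): Centre of the black bow-handle bar of the blue sheet-steel cover (0.3 to 0.54 kg). Bar 12 thick (cover x), 12 high, 100 long (cover y) mm, 24 free under it, posts at y = +-45. Cover axes: +x from lip to catch-side edge, +z up. It starts flat on the bench, skirts down, lip towards the robot. From this point: plate top 30, plate underside 33, skirts' foot 43 below
- cover_edge (a point): Middle of the cover's catch-side edge, on the plate's top: 80 mm in +x and 30 below the handle's centre; axes as the cover. The plate spans x = -206 to 0, y = +-75.5 mm from here. Skirts turned down 10 mm: one along this edge (2.5 thick) and both sides (x = -200 to 0, inner faces y = +-73: 2 mm play each side outside the box's side walls)
- cover_lip (a point): Middle of the end edge of the cover's lip, a level tongue 100 wide, 3 thick, 14.5 mm beyond the plate's -x edge; 140.5 mm in -x and 31.5 below the handle's centre; axes as the cover. Shut, it lies at box x = -105.5, 92.5 high: 11.5 mm under the ledge, 1.5 mm short of the end wall; the plate lies on the rim, 91 high, its skirts outside the walls
- glue_center (a point): Yellow upright glue bottle with red cap, 56 mm across, 150 tall, point at half its height; leave it alone
- tin_center (a point): Open steel tin, 80 mm across, 95 tall, point at half its height; leave it alone
- driver: Screwdriver with orange handle lying on the bench beyond the work, 170 mm long along its x axis; leave it alone
- board_end (a point): Middle of the board's top edge at its -x end (x = -130, 15 high), nearer the robot; axes as the board. The box's hooded end is here. Grey open box 220 (x) by 142 (y) mm, walls 3, rim 91 above the bench; its -x wall (inner face x = -107) rises above the rim and folds inward into a ledge, x = -110 to -94, full width, underside 96 high, open below it. Parts inside end 20 or more under the rim

How it is judged (in metres and radians):
On the way:
1. The lip is in under the ledge while the cover is still tilted: below the ledge's underside, at the hooded end, cover tilted 8 to 45 degrees, for 0.1 s (x of cover_lip in the frame of board below -0.088 m and z of cover_lip in the frame of board between 0.07 and 0.096 m and y of cover_lip in the frame of board between -0.02 and 0.02 m and angle between cover_lip's own z axis and vertical between 0.14 and 0.79 rad), for 0.1 s.
At the end, for the whole second after the job is handed in: Cover shut on the box: handle centre 122 to 126 mm above the bench and within 18 mm of board_seat, level within 0.015 rad, in line with the board within 0.05 rad, catch sprung back over it (under 0.03 rad), cover at rest (under 0.01 m/s) (z of cover_grip in the frame of board between 0.122 and 0.126 m and horizontal distance between cover_grip and board_seat below 0.018 m and angle between cover_grip's own z axis and vertical below 0.015 rad and angle between the x axis of cover_grip and the x axis of board, either way round below 0.05 rad and value of joint catch below 0.03 rad and linear speed of cover below 0.01 m/s); the robot touches nothing.
It fails at once if The cover is pushed hard against the box while it is being hooked: more than 20 N between them while it is tilted over 0.13 rad (contact force between cover and box above 20 N and angle between cover_grip's own z axis and vertical above 0.13 rad).
It fails at once if The cover is forced against the box: more than 60 N between them (contact force between cover and box above 60 N).
It fails at once if The cover is dropped or let slam: it turns faster than 3.5 rad/s (angular speed of cover above 3.5 rad/s).
It fails at once if The glue bottle, the tin or the screwdriver is moved more than 25 mm, or the bottle or tin is tipped (distance of any of glue_center, tin_center, driver from where it was at the start of the episode above 0.025 m or angle between any of glue_center, tin_center's own z axis and vertical above 0.3 rad).
It also fails if it takes over 72 s, if anything falls off the work surface, if the arm or the gripper's body presses on something with over 40 N, if the wrist force passes 120 N, or if a joint passes its speed limit or range.

ROBOT

A 6-joint arm with a two-finger parallel gripper is mounted at the origin on the work surface. World frame = base frame: x ahead of the robot, y to its left, z up, the work surface at z = 0. Lengths are in mm, angles in rad, forces in N, time in s.
With the tool pointing down it reaches from about 350 to 875 mm from the base axis. Payload 4.2 kg.
Tool frame: the origin (TCP) lies between the finger pads; the fingertips stand 14 mm ahead of it and the grasp point (between the pads) lies 5 mm behind it; z points along the fingers, y is the line along which they close (so a half turn about z gives the same grasp; the last joint's range is limited). The gripper opens to 85 mm and grips with 20 to 120 N. Pads are 22 mm wide; open, the fingers measure 114 mm over their backs; the gripper's body (76 mm by 85 mm) begins 54 mm behind the grasp point. The pads swing forward as they close: fully open they stand 13 mm farther back than shut.
Start: joints at [1.598, 0.385, 0.008, 0, -1.194, -0.259], TCP at [143.55, 608.27, 245.312] pointing down, gripper open.
Joint ranges: [-3.14, 3.14], [-1.21, 2.06], [-1.07, 1.41], [-3.16, 2.05], [-2.99, -0.16], [-3.1, 3.1]. Speed limits (rad/s): [2.79, 2.79, 3.14, 3.14, 3.14, 3.14].

INTERFACE

Orientations are given as a unit quaternion [x, y, z, w].
In Python, from bench import * gives the robot as it stands.
- The arm moves only by the tool carry_out, never from a script. Its argument "motion" is a list of rows, each a list of 7 numbers: the turn, a rotation vector about the tool's x, y, z in rad, then the shift along the tool's x, y, z in mm, then the opening, from -1 (shut) to 1 (fully open), so that 0 is half open. A call has 1 to 5 rows; each row is the pose to reach, as a shift and turn from the pose commanded when the call began, along the tool's axes at that moment; what a row does not reach only later rows make up. A row lasts 1/8 s, in which the tool goes at most 62.5 mm and 10.7 degrees, less where a joint would pass 70% of its speed; a pose out of reach is approached as far as the arm can. A call with a gripper value outside its range is refused whole. The fingers move at their own pace and stop on an object; the grip force is fixed at half the most. Time passes only in rows, so rows that repeat a pose let the fingers close. It gives the time, the measured TCP pose, the force, the opening and the grip force at its end, in the units of the state.
- read_state(): the state, without advancing time (a new reading comes with each control period).
- get_image(name): name is "scene" or "top"; returns a dict with "color" (420x560x3 uint8, blue, green, red), "mtx" (3x3 intrinsics, pixels), "position" and "orientation" of the camera in the world. Camera axes: x right, y down, z forward; pixel columns grow to the right and rows downward; lengths in mm; the calibration is good to about 2 mm. A picture is of the moment at which its call begins. There is no depth.
- job_done(): hands the job in; it is judged then, once.
The state is a dict: "clock": time; "joints": joint angles; "joint_vel": joint speeds; "joint_efforts": joint torques, N m; "position": TCP position; "ee_rot": TCP orientation; "contact_force": force on the tool from outside, world axes, zero at the start; "wrist_torque": the same for the moment, N m; "gripper_width": finger opening in mm; "grasp_force": force on a finger pad.
Only numpy, scipy, OpenCV 4.12 (cv2) and the standard library are available. Lean on these libraries where they do the work, as an engineer would, in place of code of your own. Each camera call takes 0.05 s, during which the arm holds its last target. There are 200 camera calls.

## Working session

There is one attempt and no reset: what is moved stays moved. The work goes in short steps, Python scripts to look and compute and a tool call to move; the robot and the scene stay as the last step left them, time stands still between calls to the robot, and variables do not carry over. Pictures are saved under pics/ and viewed, at most 10 in all, crops included, and the job is handed in when it is done.

Besides the shell and the picture viewer there is one more tool, called after "Call:" as name(argument=value, ...) on one line, values as JSON. carry_out: Moves the arm, as the interface text tells. Its arguments: {"type":"object","properties":{"motion":{"type":"array"}},"required":["motion"]}

```bash
mkdir -p pics; ls
python3 - <<'E'
from bench import *
import cv2
s=read_state();print(s)
for n in("top","scene"):
    d=get_image(n);cv2.imwrite(f"pics/{n}0.png",d["color"]);print(n,d["mtx"],d["position"],d["orientation"])
E
```

```text
pics
{'clock': 0.0, 'joints': array([ 1.59759003e+00,  3.85529856e-01,  6.64420453e-03, -5.21741673e-04,
       -1.19402162e+00, -2.58610903e-01]), 'joint_vel': array([-0.00029184,  0.00279036,  0.00149517, -0.00102918, -0.00033182,
       -0.00102436]), 'joint_efforts': array([ 7.37326009e-04, -3.92291737e+01,  1.88405496e+01,  4.18625861e+00,
       -4.63322445e-03,  5.93632663e-06]), 'position': array([143.43199177, 607.74662941, 244.24149973]), 'ee_rot': array([ 9.93278399e-01, -1.15744763e-01, -8.98987986e-05,  1.07922625e-03]), 'contact_force': array([-0.3746247 ,  0.6901513 ,  0.76358471]), 'wrist_torque': array([-0.01935599,  0.03601971,  0.00161306]), 'grasp_force': 0.0, 'gripper_width': 85.33173607602299}
top [[411.53445509   0.         272.31596318]
 [  0.         411.53445509 215.96689555]
 [  0.           0.           1.        ]] [ 372.3338879    18.54201236 1082.67865045] [-0.69738543  0.70920809 -0.07354469  0.07258524]
scene [[463.83712896   0.         287.41239811]
 [  0.         463.83712896 217.70360037]
 [  0.           0.           1.        ]] [1385.10728934 -438.05567063 1119.04055678] [ 0.79976798  0.47929163 -0.18015469 -0.31336082]
```

View pics/top0.png

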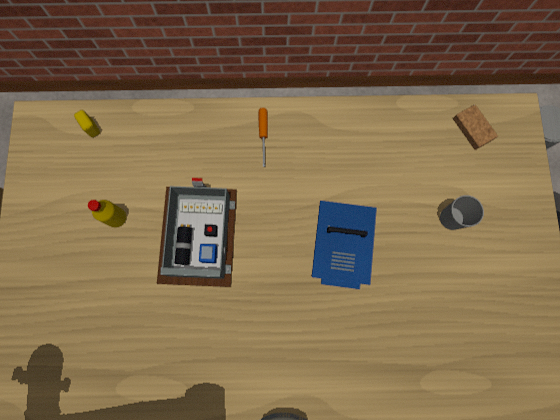

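View pics/scene0.png

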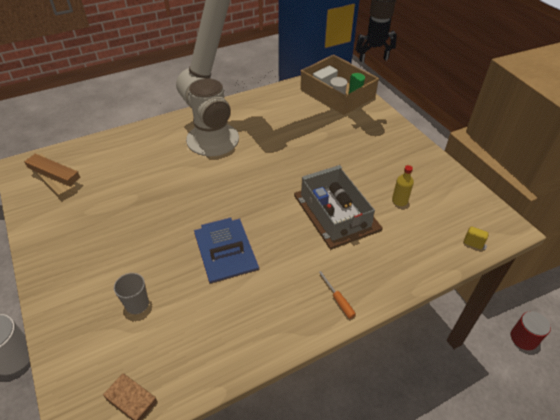

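The top view shows the box at about (200,235), the cover at (345,245) with its bar at (347,231), the screwdriver at (263,135), the bottle at (108,213) and the tin at (462,212). Next I'll enlarge the box and cover.

```bash
cat > h.py <<'E'
from bench import *
import numpy as np,cv2
from scipy.spatial.transform import Rotation as R
def ray(d,uv,z):
    uv=np.atleast_2d(uv).astype(float)
    v=(np.linalg.inv(d["mtx"])@np.c_[uv,np.ones(len(uv))].T).T
    v=R.from_quat(d["orientation"]).apply(v);p=np.array(d["position"])
    return p+v*((z-p[2])/v[:,2])[:,None]
def proj(d,P):
    c=R.from_quat(d["orientation"]).inv().apply(np.atleast_2d(P)-d["position"])
    c=c@d["mtx"].T
    return c[:,:2]/c[:,2:]
E
python3 - <<'E'
from h import *
d=get_image("top");im=d["color"]
cv2.imwrite("pics/c1.png",np.hstack([cv2.resize(im[170:300,150:250],None,fx=4,fy=4,interpolation=cv2.INTER_CUBIC),cv2.resize(im[170:300,300:400],None,fx=4,fy=4,interpolation=cv2.INTER_CUBIC)]))
h=cv2.cvtColor(im,cv2.COLOR_BGR2HSV)
m=cv2.inRange(h,(100,120,50),(125,255,255));m[:,:290]=0
c=max(cv2.findContours(m,0,2)[0],key=cv2.contourArea)
r=cv2.minAreaRect(c);print(r)
# bar: dark pixels within cover
g=im.max(2);b=(g<45).astype(np.uint8)*255;b[:,:315]=0;b[:,378:]=0;b[:215]=0;b[:]*=1;b[245:]=0
c=max(cv2.findContours(b,0,2)[0],key=cv2.contourArea);r=cv2.minAreaRect(c);print(r,cv2.boxPoints(r));print(ray(d,r[0],49-0))
print(ray(d,cv2.boxPoints(r),49))
E
```

```text
((344.06097412109375, 244.9512176513672), (58.418277740478516, 82.93408966064453), 6.34019136428833)
((346.44879150390625, 231.43516540527344), (39.43391799926758, 5.666800498962402), 6.709836959838867) [[326.53583 231.9454 ]
 [327.19794 226.31741]
 [366.36176 230.92493]
 [365.69965 236.55292]]
[[ 546.00491211 -172.77065439   49.        ]]
[[ 545.54238567 -122.01835349   49.        ]
 [ 560.06802552 -124.34689854   49.        ]
 [ 546.46766044 -223.54730351   49.        ]
 [ 532.01499828 -220.94236089   49.        ]]
```

View pics/c1.png

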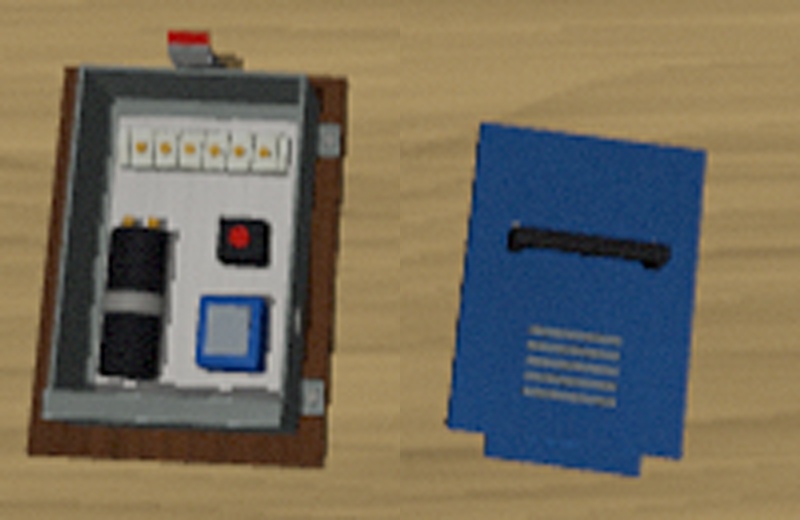

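The enlarged crop gives the following (crop pixels).
- **Box:** rim corners at (80,67) and (307,75), hood outer corners at (42,418) and (279,430).
- **Board:** corners at (28,453), (325,467) and (347,78).
- **Cover:** plate corners at (482-400,123), (707-400,150) and (682-400,460). The bar is horizontal, with its centre near (590,246).

Run:
```python
from h import *
d=get_image("top")
f=lambda L,o:[(o+(u+.5)/4-.5,170+(v+.5)/4-.5) for u,v in L]
def fit(model,P):
    m=np.array(model,float);P=P[:,:2];mc=m.mean(0);pc=P.mean(0)
    H=(m-mc).T@(P-pc);a=np.arctan2(H[0,1]-H[1,0],H[0,0]+H[1,1])
    Rm=np.array([[np.cos(a),-np.sin(a)],[np.sin(a),np.cos(a)]])
    t=pc-Rm@mc;print("pose",t.round(1),"yaw",round(a,4),"res",((m@Rm.T+t)-P).round(1).tolist());return t,Rm,a
rim=ray(d,f([(80,67),(307,75)],150),91);hood=ray(d,f([(42,418),(279,430)],150),99)
bt,bR,ba=fit([(110,71),(110,-71),(-110,71),(-110,-71)],np.r_[rim,hood])
brd=ray(d,f([(28,453),(325,467),(347,78)],150),15)
ot,oR,oa=fit([(-130,95),(-130,-95),(130,-95)],brd)
print("box in board",oR.T@(bt-ot))
cv=ray(d,f([(82,123),(307,150),(282,460),(48,430)],300),13)
fit([(80,75.5),(80,-75.5),(-126,-75.5),(-126,75.5)],cv)
print("seat",bR@[35,0]+bt)
```

```text
pose [547.2 206.8] yaw -0.0618 res [[0.9, -0.0], [-0.3, 0.1], [-0.6, 0.5], [0.0, -0.6]]
pose [549.3 212.2] yaw -0.0596 res [[-1.1, 0.1], [-0.4, 0.8], [1.5, -0.9]]
box in board [-1.73646728 -5.5506821 ]
pose [ 548.  -176.4] yaw -0.1452 res [[0.6, 0.2], [-0.2, 0.1], [-0.4, -0.2], [-0.1, -0.1]]
seat [582.17314443 204.60923033]
```

```bash
cat >> h.py <<'E'
def tool(yaw,th=0.):
    "tool rotation holding a cover of yaw, tilted th (lip down)"
    c=R.from_euler('z',yaw)*R.from_euler('y',-th)
    M=c.as_matrix();return R.from_matrix(np.c_[-M[:,1],-M[:,0],-M[:,2]])
def chain(wps,p0=None,R0=None):
    s=read_state()
    if p0 is None:p0,R0=s["position"],R.from_quat(s["ee_rot"])
    for p,Rt in wps:
        print("turn",(R0.inv()*Rt).as_rotvec().round(3),"shift",R0.inv().apply(np.array(p)-p0).round(1));p0,R0=np.array(p),Rt
def st():
    s=read_state();Rm=R.from_quat(s["ee_rot"]).as_matrix()
    cx=-Rm[:,1]
    print("t",round(s["clock"],2),"p",s["position"].round(1),"yaw",round(np.arctan2(cx[1],cx[0]),4),"tilt",round(np.arcsin(cx[2]),4),"F",s["contact_force"].round(1),"M",s["wrist_torque"].round(2),"w",round(s["gripper_width"],1),"g",round(s["grasp_force"],1),"j",s["joints"].round(2))
    return s
E
python3 - <<'E'
from h import *
s=read_state();p0=s["position"];R0=R.from_quat(s["ee_rot"])
pt=np.array([547,-175,120.]);Rt=tool(-.142)
w=[(np.array([250,330,244.]),R0),(np.array([400,60,244.]),R0*R.from_rotvec([0,0,.74])),(np.array([547,-175,150.]),Rt)]
chain(w)
E
```

```text
turn [0. 0. 0.] shift [167.5 246.    1. ]
turn [-0.    0.    0.74] shift [208.  228.3   0.3]
turn [ 0.001 -0.001  0.741] shift [276.9  11.   94.3]
```

Call:
carry_out(motion=[[0,0,0,56,82,0,1],[0,0,0,112,164,0,1],[0,0,0,167,246,0,1],[0,0,0,167,246,0,1],[0,0,0,167,246,0,1]])

```text
clock: 0.82
position: [249.9, 327.9, 245.3]
ee_rot: [0.993, -0.116, -0.0, -0.0]
contact_force: [0.3, 0.1, 1.1]
gripper_width: 85.5
grasp_force: 0.0
```

Call:
carry_out(motion=[[0,0,0.15,42,46,0,1],[0,0,0.3,84,92,0,1],[0,0,0.45,126,138,0,1],[0,0,0.6,168,184,0,1],[0,0,0.74,208,228,0,1]])

```text
clock: 1.45
position: [400.2, 58.9, 245.7]
ee_rot: [0.883, -0.469, 0.0, -0.001]
contact_force: [1.5, 0.5, 0.3]
gripper_width: 85.4
grasp_force: 0.0
```

Call:
carry_out(motion=[[0,0,0.15,55,2,19,1],[0,0,0.3,110,4,38,1],[0,0,0.45,165,6,57,1],[0,0,0.6,220,9,76,1],[0,0,0.74,277,11,94,1]])

```text
clock: 2.08
position: [547.4, -175.9, 150.5]
ee_rot: [-0.654, 0.757, 0.0, -0.0]
contact_force: [0.8, 0.8, -0.0]
gripper_width: 85.7
grasp_force: 0.0
```

Run:
```python
from h import *
st();chain([([547,-175,100],tool(-.142)),([547,-175,35],tool(-.142))])
```

```text
t 2.08 p [ 547.4 -175.9  150.5] yaw -0.1457 tilt -0.0002 F [ 0.8  0.8 -0. ] M [ 0.1  -0.08 -0.01] w 85.7 g 0.0 j [-0.03  0.39 -0.25 -0.   -0.94 -0.12]
turn [ 0.     0.    -0.004] shift [-0.8  0.5 50.5]
turn [0. 0. 0.] shift [ 0.  0. 65.]
```

Call:
carry_out(motion=[[0,0,0,0,0,50,1],[0,0,0,0,0,95,1],[0,0,0,0,0,115,1],[0,0,0,0,0,115,1],[0,0,0,0,0,115,-1]])

```text
clock: 2.7
position: [547.6, -174.2, 37.3]
ee_rot: [-0.656, 0.755, -0.001, 0.001]
contact_force: [0.1, 0.8, 0.8]
gripper_width: 69.9
grasp_force: 0.0
```

Call:
carry_out(motion=[[0,0,0,0,0,0,-1],[0,0,0,0,0,0,-1],[0,0,0,0,0,0,-1],[0,0,0,0,0,0,-1],[0,0,0,0,0,0,-1]])

```text
clock: 3.32
position: [547.3, -174.2, 37.2]
ee_rot: [-0.656, 0.755, -0.001, 0.0]
contact_force: [-0.3, 1.0, 6.0]
gripper_width: 10.9
grasp_force: 59.5
```

Run:
```python
from h import *
st()
```

```text
t 3.33 p [ 547.3 -174.2   37.2] yaw -0.1407 tilt 0.0016 F [-0.3  1.   6. ] M [ 0.33  0.14 -0.06] w 10.9 g 59.5 j [-0.03  0.53 -0.36  0.   -0.68 -0.11]
```

```bash
cat >> h.py <<'E'
BT=np.array([547.2,206.8,0]);BY=-.061;GX=np.array([0,0,-5.8]) # box pose; handle in tool frame
def lip_wp(lx,ly,lz,th,yaw=BY):
    T=tool(yaw,th);C=R.from_euler('z',yaw)*R.from_euler('y',-th)
    lip=BT+R.from_euler('z',BY).apply([lx,ly,lz])
    return lip-C.apply([-140.5,0,-31.5])-T.apply(GX),T
def where():
    s=st();T=R.from_quat(s["ee_rot"]);M=T.as_matrix()
    C=R.from_matrix(np.c_[-M[:,1],-M[:,0],-M[:,2]])
    h=s["position"]+T.apply(GX);B=R.from_euler('z',BY).inv()
    e=B*C
    print("box frame: lip",B.apply(h+C.apply([-140.5,0,-31.5])-BT).round(1),"handle",B.apply(h-BT).round(1),"edge",B.apply(h+C.apply([80,0,-30])-BT).round(1),"F",B.apply(s["contact_force"]).round(1),"rot",e.as_rotvec().round(3))
E
python3 - <<'E'
from h import *
s=read_state();T=R.from_quat(s["ee_rot"])
chain([(s["position"]+[0,0,200],T),([570,20,240.],tool(-.1,.15)),lip_wp(-78,0,150,.3)])
E
```

```text
turn [0. 0. 0.] shift [   0.    -0.3 -200. ]
turn [ 0.148 -0.003 -0.041] shift [-195.4    4.8   -2.9]
turn [ 0.15  -0.009 -0.038] shift [-185.5   -3.6   24.7]
```

Call:
carry_out(motion=[[0,0,0,0,0,-20,-1],[0,0,0,0,0,-60,-1],[0,0,0,0,0,-110,-1],[0,0,0,0,0,-160,-1],[0,0,0,0,0,-200,-1]])

```text
clock: 3.95
position: [546.0, -173.9, 236.9]
ee_rot: [-0.655, 0.755, 0.001, -0.0]
contact_force: [0.7, -1.4, -4.0]
gripper_width: 10.8
grasp_force: 58.9
```

Call:
carry_out(motion=[[0.02,0,-0.005,-25,0,0,-1],[0.05,0,-0.015,-65,1,-1,-1],[0.08,0,-0.025,-110,3,-2,-1],[0.12,0,-0.035,-155,4,-2,-1],[0.148,0,-0.041,-195,5,-3,-1]])

```text
clock: 4.58
position: [567.6, 20.9, 237.3]
ee_rot: [-0.669, 0.74, -0.055, 0.047]
contact_force: [0.1, -0.2, -3.5]
gripper_width: 10.9
grasp_force: 59.0
```

Call:
carry_out(motion=[[0.04,0,-0.01,-50,-1,6,-1],[0.08,-0.005,-0.02,-100,-2,12,-1],[0.12,-0.007,-0.03,-145,-3,18,-1],[0.15,-0.009,-0.038,-185,-4,25,-1],[0.15,-0.009,-0.038,-185,-4,25,-1]])

```text
clock: 5.2
position: [593.5, 204.3, 211.2]
ee_rot: [-0.679, 0.719, -0.108, 0.098]
contact_force: [0.2, -1.1, -4.0]
gripper_width: 10.9
grasp_force: 59.0
```

Run:
```python
from h import *
where();chain([lip_wp(-78,0,150,.3)])
d=get_image("top");e=get_image("scene")
cv2.imwrite("pics/p2.png",np.hstack([cv2.resize(d["color"][160:310,140:260],None,fx=3.3,fy=3.3,interpolation=cv2.INTER_CUBIC),cv2.resize(e["color"][100:250,270:390],None,fx=3.3,fy=3.3,interpolation=cv2.INTER_CUBIC)]))
```

```text
t 5.2 p [593.5 204.3 211.2] yaw -0.0563 tilt 0.2927 F [ 0.2 -1.1 -4. ] M [-0.02  0.89 -0.02] w 10.9 g 59.0 j [ 0.67  0.3  -0.35  0.3  -0.73 -0.93]
box frame: lip [-80.7  -0.4 146.1] handle [ 44.7   0.4 216.8] edge [130.    0.6 211.1] F [ 0.2 -1.1 -4. ] rot [-0.006 -0.293  0.004]
turn [ 0.007 -0.005  0.005] shift [ 0.4 -3.6 -4. ]
```

View pics/p2.png

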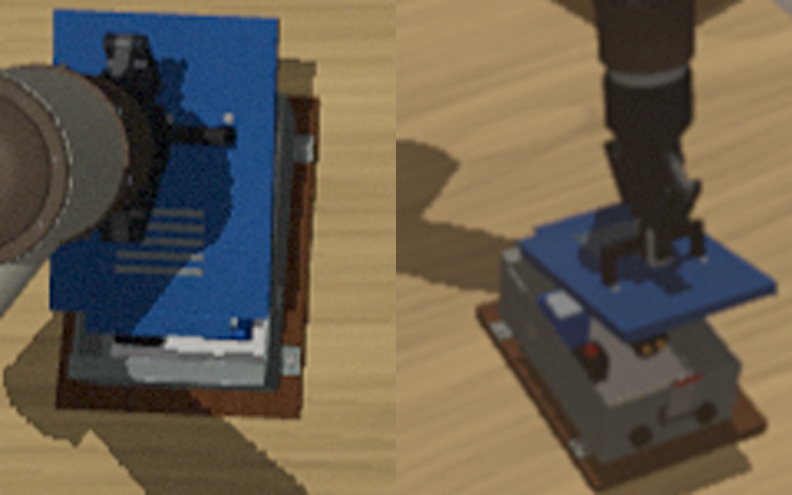

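The cover is held level in roll at the tilt, with its plate corners at (55,10), (280,17), (270,320) and (52,308) in the left crop and its lip just inboard of the ledge. I'll compute the sideways offset from those.

Run:
```python
from h import *
d=get_image("top");s=read_state()
T=R.from_quat(s["ee_rot"]);M=T.as_matrix();C=R.from_matrix(np.c_[-M[:,1],-M[:,0],-M[:,2]]);h=s["position"]+T.apply(GX);B=R.from_euler('z',BY).inv()
L=[(80,75.5,-30),(80,-75.5,-30),(-126,-75.5,-30),(-126,75.5,-30)]
px=[(55,10),(280,17),(270,320),(52,308)]
im=d["color"];hs=cv2.cvtColor(im,cv2.COLOR_BGR2HSV)
m=cv2.inRange(hs,(100,120,40),(125,255,255))
for l,(u,v) in zip(L,px):
    P=h+C.apply(l);uv=(140+(u+.5)/3.3-.5,160+(v+.5)/3.3-.5)
    print("pred",B.apply(P-BT).round(1),"seen",B.apply(ray(d,uv,P[2])[0]-BT).round(1))
# subpixel-ish: right and left plate edge per row
for r in (180,195,235,245):
    c=np.where(m[r,140:260])[0]+140;print(r,c.min(),c.max())
```

```text
pred [131.1  73.4 213. ] seen [128.8  72.4 213. ]
pred [130.9 -77.6 213.6] seen [130.3 -79.2 213.6]
pred [-66.2 -77.6 153.8] seen [-67.  -79.  153.8]
pred [-66.   73.4 153.1] seen [-65.3  71.2 153.1]
180 162 224
195 193 223
235 158 222
245 156 222
```

```bash
sed -i 's/GX=np.array(\[0,0,-5.8\])/GX=np.array([1.5,0,-5.8])/' h.py
python3 - <<'E'
from h import *
where();s=read_state();chain([lip_wp(-84,0,108,.3)])
E
```

```text
t 5.35 p [594.4 201.9 213.2] yaw -0.0607 tilt 0.295 F [-0.3 -0.1 -3.1] M [0.03 0.83 0.01] w 10.9 g 59.0 j [ 0.67  0.3  -0.35  0.3  -0.73 -0.93]
box frame: lip [-79.6  -3.6 147.8] handle [ 45.7  -3.5 218.8] edge [131.   -3.6 213.3] F [-0.3 -0.1 -3.1] rot [-0.004 -0.295 -0.   ]
turn [ 0.005 -0.004  0.   ] shift [-3.6 15.9 36.1]
```

Call:
carry_out(motion=[[0.002,-0.002,0,-2,6,14,-1],[0.005,-0.004,0,-3.6,12,28,-1],[0.005,-0.004,0,-3.6,16,36,-1],[0.005,-0.004,0,-3.6,16,36,-1],[0.005,-0.004,0,-3.6,16,36,-1]])

```text
clock: 5.98
position: [591.3, 206.6, 176.3]
ee_rot: [-0.677, 0.72, -0.11, 0.105]
contact_force: [0.6, 0.1, -3.1]
gripper_width: 10.6
grasp_force: 59.0
```

Run:
```python
from h import *
where();chain([lip_wp(-84,0,108,.3),lip_wp(-86,0,88,.3),lip_wp(-106,0,88,.3)])
d=get_image("top");e=get_image("scene")
cv2.imwrite("pics/p3.png",np.hstack([cv2.resize(d["color"][160:310,140:260],None,fx=3.3,fy=3.3,interpolation=cv2.INTER_CUBIC),cv2.resize(e["color"][130:250,280:376],None,fx=4.125,fy=4.125,interpolation=cv2.INTER_CUBIC)]))
```

```text
t 5.97 p [591.3 206.6 176.3] yaw -0.0609 tilt 0.3041 F [ 0.6  0.1 -3.1] M [ 0.03  0.84 -0.02] w 10.6 g 59.0 j [ 0.67  0.33 -0.42  0.35 -0.62 -1.  ]
box frame: lip [-82.3   1.  109.7] handle [ 42.3   0.9 181.8] edge [127.6   1.  177.2] F [ 0.6  0.1 -3.1] rot [ 0.002 -0.304  0.   ]
turn [-0.004  0.002  0.   ] shift [1.  2.  1.7]
turn [0. 0. 0.] shift [-0.   7.8 18.5]
turn [0. 0. 0.] shift [-0.  19.1 -5.9]
```

View pics/p3.png

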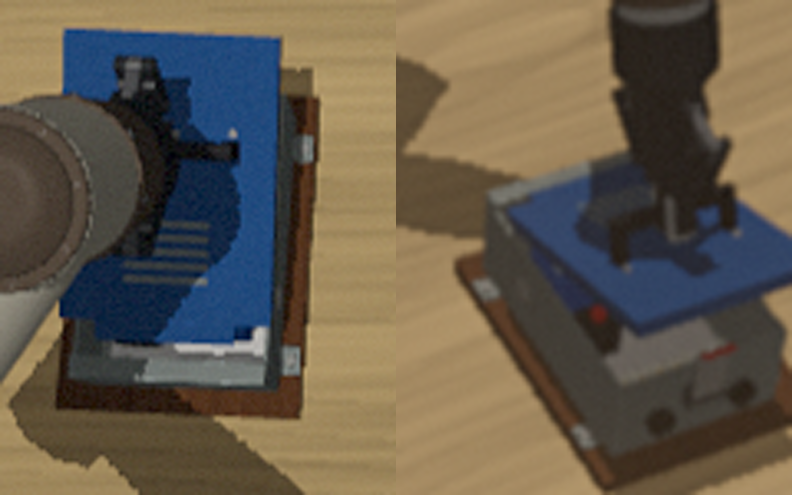

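The cover now sits lower over the box: the lip's front edge is near (175,341), the plate's rear corners are at (62,315) and (272,327), and the ledge lies below it at y≈370. I'll check the settled state and the centring.

Run:
```python
from h import *
where();d=get_image("top");s=read_state()
T=R.from_quat(s["ee_rot"]);M=T.as_matrix();C=R.from_matrix(np.c_[-M[:,1],-M[:,0],-M[:,2]]);h=s["position"]+T.apply(GX);B=R.from_euler('z',BY).inv()
for l,(u,v) in zip([(80,75.5,-30),(80,-75.5,-30),(-126,-75.5,-30),(-126,75.5,-30)],[(65,30),(282,37),(272,327),(62,315)]):
    P=h+C.apply(l);uv=(140+(u+.5)/3.3-.5,160+(v+.5)/3.3-.5)
    print("pred",B.apply(P-BT).round(1),"seen",B.apply(ray(d,uv,P[2])[0]-BT).round(1))
uv=[(140+(u+.5)/3.3-.5,160+(v+.5)/3.3-.5) for u,v in [(68,381),(265,389)]]
print("hood corners",[B.apply(p-BT).round(1) for p in ray(d,uv,99)])
chain([lip_wp(-86,0,95,.3)])
```

```text
t 6.08 p [591.2 206.7 176.4] yaw -0.0609 tilt 0.3042 F [ 0.2  0.3 -3.8] M [ 0.04  0.87 -0.02] w 11.2 g 59.0 j [ 0.67  0.33 -0.42  0.35 -0.62 -1.  ]
box frame: lip [-82.4   1.2 109.8] handle [ 42.2   1.1 181.9] edge [127.5   1.2 177.3] F [ 0.1  0.3 -3.8] rot [ 0.002 -0.304  0.001]
pred [127.4  76.7 177.3] seen [126.5  75.1 177.3]
pred [127.5 -74.3 177. ] seen [128.2 -76.6 177. ]
pred [-69.  -74.3 115.3] seen [-67.9 -75.8 115.3]
pred [-69.2  76.7 115.6] seen [-66.1  74.5 115.6]
hood corners [array([-111.5,   70. ,   99. ]), array([-111. ,  -71.8,   99. ])]
turn [-0.004  0.002  0.   ] shift [ 1.2  7.6 13.5]
```

```bash
sed -i 's/GX=np.array(\[1.5,0/GX=np.array([2.9,0/' h.py
```

Call:
carry_out(motion=[[-0.002,0,0,0,3.5,7,-1],[-0.004,0,0,0,7,13,-1],[-0.004,0,0,0,7,13,-1],[-0.004,0,0,0,7,13,-1]])

```text
clock: 6.62
position: [588.1, 206.9, 161.0]
ee_rot: [-0.678, 0.72, -0.108, 0.103]
contact_force: [-0.3, 0.7, -2.8]
gripper_width: 10.5
grasp_force: 58.9
```

Run:
```python
from h import *
where();chain([lip_wp(-86,-.3,87,.3)])
```

```text
t 6.62 p [588.1 206.9 161. ] yaw -0.06 tilt 0.299 F [-0.3  0.7 -2.8] M [0.06 0.82 0.03] w 10.5 g 58.9 j [ 0.67  0.34 -0.45  0.36 -0.58 -1.02]
box frame: lip [-85.9  -0.4  95. ] handle [ 39.1  -0.3 166.5] edge [124.4  -0.2 161.4] F [-0.3  0.6 -2.8] rot [ 0.001 -0.299  0.001]
turn [0.001 0.001 0.001] shift [0.  2.5 7.5]
```

Call:
carry_out(motion=[[0,0,0,0,0.6,2,-1],[0,0,0,0,1.2,4,-1],[0,0,0,0,1.2,4,-1]])

```text
clock: 7.0
position: [587.9, 206.7, 156.6]
ee_rot: [-0.678, 0.72, -0.108, 0.102]
contact_force: [-0.1, -0.4, -4.0]
gripper_width: 11.1
grasp_force: 59.0
```

Run:
```python
from h import *
where();chain([lip_wp(-86,-.3,87,.3)])
```

```text
t 7.0 p [587.9 206.7 156.6] yaw -0.0603 tilt 0.2985 F [-0.1 -0.4 -4. ] M [ 0.06  0.87 -0.02] w 11.1 g 59.0 j [ 0.67  0.35 -0.46  0.37 -0.57 -1.03]
box frame: lip [-86.1  -0.6  90.7] handle [ 38.9  -0.6 162.1] edge [124.2  -0.5 156.9] F [-0.1 -0.4 -4. ] rot [ 0.001 -0.298  0.001]
turn [0.002 0.001 0.001] shift [-0.3  1.   3.3]
```

Call:
carry_out(motion=[[0,0,0,0,0.3,1,-1],[0,0,0,0,0.6,2,-1],[0,0,0,0,0.9,3,-1],[0,0,0,0,0.9,3,-1]])

```text
clock: 7.5
position: [588.1, 206.8, 153.8]
ee_rot: [-0.678, 0.72, -0.108, 0.103]
contact_force: [0.0, 0.3, -3.1]
gripper_width: 10.9
grasp_force: 59.0
```

Run:
```python
from h import *
where();chain([lip_wp(-86,-.3,87,.3),lip_wp(-106,-.3,87,.3)])
```

```text
t 7.5 p [588.1 206.8 153.8] yaw -0.0602 tilt 0.2991 F [ 0.   0.3 -3.1] M [ 0.04  0.82 -0.  ] w 10.9 g 59.0 j [ 0.67  0.35 -0.46  0.38 -0.56 -1.03]
box frame: lip [-85.8  -0.4  87.8] handle [ 39.1  -0.4 159.3] edge [124.4  -0.3 154.2] F [ 0.   0.3 -3.1] rot [ 0.001 -0.299  0.001]
turn [0.001 0.002 0.001] shift [-0.1  0.4  0.6]
turn [0. 0. 0.] shift [-0.  19.1 -5.9]
```

Call:
carry_out(motion=[[0,0,0,0,2.9,-0.9,-1],[0,0,0,0,5.7,-1.8,-1],[0,0,0,0,8.6,-2.6,-1],[0,0,0,0,11.5,-3.5,-1],[0,0,0,0,11.5,-3.5,-1]])

```text
clock: 8.12
position: [575.6, 207.5, 153.6]
ee_rot: [-0.678, 0.72, -0.108, 0.102]
contact_force: [-0.1, 1.4, -3.3]
gripper_width: 10.8
grasp_force: 59.1
```

Run:
```python
from h import *
where()
```

```text
t 8.12 p [575.6 207.5 153.6] yaw -0.0602 tilt 0.2986 F [-0.1  1.4 -3.3] M [ 0.03  0.93 -0.06] w 10.8 g 59.1 j [ 0.69  0.33 -0.49  0.39 -0.55 -1.06]
box frame: lip [-98.4  -0.6  87.7] handle [ 26.6  -0.5 159.2] edge [111.9  -0.4 154. ] F [-0.2  1.3 -3.3] rot [ 0.001 -0.299  0.001]
```

Call:
carry_out(motion=[[0,0,0,0,1.5,-0.5,-1],[0,0,0,0,3,-0.9,-1],[0,0,0,0,4.5,-1.4,-1],[0,0,0,0,4.5,-1.4,-1]])

```text
clock: 8.62
position: [571.1, 207.7, 153.6]
ee_rot: [-0.678, 0.72, -0.108, 0.102]
contact_force: [0.4, -0.3, -3.7]
gripper_width: 11.1
grasp_force: 59.1
```

Run:
```python
from h import *
where()
```

```text
t 8.62 p [571.1 207.7 153.6] yaw -0.0604 tilt 0.2987 F [ 0.4 -0.3 -3.7] M [ 0.08  0.86 -0.06] w 11.1 g 59.1 j [ 0.69  0.33 -0.5   0.39 -0.55 -1.07]
box frame: lip [-102.9   -0.5   87.7] handle [ 22.1  -0.5 159.2] edge [107.4  -0.4 154. ] F [ 0.4 -0.3 -3.7] rot [ 0.001 -0.299  0.001]
```

Call:
carry_out(motion=[[0,0,0,0,1,-0.3,-1],[0,0,0,0,2,-0.6,-1],[0,0,0,0,2,-0.6,-1]])

```text
clock: 9.0
position: [569.1, 207.9, 153.6]
ee_rot: [-0.678, 0.72, -0.108, 0.102]
contact_force: [-0.3, -0.1, -3.7]
gripper_width: 10.7
grasp_force: 59.1
```

Run:
```python
from h import *
where()
```

```text
t 9.0 p [569.1 207.9 153.6] yaw -0.0603 tilt 0.2988 F [-0.3 -0.1 -3.7] M [ 0.04  0.89 -0.04] w 10.7 g 59.1 j [ 0.69  0.33 -0.51  0.39 -0.55 -1.07]
box frame: lip [-104.9   -0.5   87.7] handle [ 20.1  -0.5 159.2] edge [105.4  -0.4 154. ] F [-0.3 -0.2 -3.7] rot [ 0.001 -0.299  0.001]
```

Call:
carry_out(motion=[[0,0,0,0,0.7,-0.2,-1],[0,0,0,0,1.4,-0.4,-1],[0,0,0,0,1.4,-0.4,-1]])

```text
clock: 9.38
position: [568.2, 208.3, 154.1]
ee_rot: [-0.678, 0.72, -0.108, 0.103]
contact_force: [2.6, -0.6, -2.8]
gripper_width: 11.0
grasp_force: 59.1
```

Run:
```python
from h import *
where()
```

```text
t 9.38 p [568.2 208.3 154.1] yaw -0.06 tilt 0.2999 F [ 2.6 -0.6 -2.8] M [-0.04  0.22  0.04] w 11.0 g 59.1 j [ 0.7   0.32 -0.51  0.4  -0.55 -1.08]
box frame: lip [-105.7   -0.2   88. ] handle [ 1.920e+01 -1.000e-01  1.596e+02] edge [104.5  -0.  154.6] F [ 2.7 -0.4 -2.8] rot [ 0.002 -0.3    0.001]
```

The lip touches the end wall, with Fx ≈ 2.7 N at estimated x = -105.7, so the true position is about 1.3 mm beyond my estimate. Next I'll back off 1.4 mm and swing down about the lip.

Run:
```python
from h import *
s=read_state();p0=s["position"];R0=R.from_quat(s["ee_rot"])
for th in(.3,.26,.22,.18,.14):
    p,T=lip_wp(-104.3,-.4,92.8-14.5*th,th);print(th,(R0.inv()*T).as_rotvec().round(3),R0.inv().apply(p-p0).round(1))
```

```text
0.3 [0.    0.002 0.001] [ 0.3 -1.5 -0. ]
0.26 [-0.04   0.002  0.001] [ 0.3 -2.6  5.1]
0.22 [-0.08   0.002  0.001] [ 0.3 -3.5 10.2]
0.18 [-0.12   0.002  0.001] [ 0.3 -4.1 15.3]
0.14 [-0.16   0.002  0.001] [ 0.3 -4.5 20.5]
```

Call:
carry_out(motion=[[0,0.001,0.001,0.2,-1.9,0,-1],[-0.02,0.002,0.001,0.3,-2.5,2.5,-1],[-0.04,0.002,0.001,0.3,-3,5,-1],[-0.06,0.002,0.001,0.3,-3.5,7.6,-1],[-0.08,0.002,0.001,0.3,-3.9,10.2,-1]])

```text
clock: 10.0
position: [574.3, 207.2, 144.6]
ee_rot: [-0.681, 0.724, -0.079, 0.074]
contact_force: [-0.1, -0.4, -4.1]
gripper_width: 10.7
grasp_force: 59.0
```

Run:
```python
from h import *
where()
s=read_state();p0=s["position"];R0=R.from_quat(s["ee_rot"])
for th in(.22,.18,.14):
    p,T=lip_wp(-104.3,-.4,92.8-14.5*th,th);print(th,(R0.inv()*T).as_rotvec().round(3),R0.inv().apply(p-p0).round(1))
```

```text
t 10.0 p [574.3 207.2 144.6] yaw -0.0614 tilt 0.2172 F [-0.1 -0.4 -4.1] M [-0.02  0.56 -0.03] w 10.7 g 59.0 j [ 0.67  0.37 -0.4   0.24 -0.65 -0.92]
box frame: lip [-104.6   -0.8   89.2] handle [ 25.8  -0.8 150.3] edge [110.4  -0.9 138.2] F [-0.1 -0.4 -4.1] rot [-0.001 -0.217 -0.001]
0.22 [ 0.003 -0.001 -0.   ] [-0.4 -0.3 -0.7]
0.18 [-0.037 -0.001 -0.   ] [-0.4 -1.4  4.4]
0.14 [-0.077 -0.001 -0.   ] [-0.4 -2.2  9.5]
```

Call:
carry_out(motion=[[-0.02,0,0,-0.2,-0.8,2.2,-1],[-0.037,-0.001,0,-0.4,-1.4,4.4,-1],[-0.057,-0.001,0,-0.4,-1.8,7,-1],[-0.077,-0.001,0,-0.4,-2.2,9.5,-1],[-0.077,-0.001,0,-0.4,-2.2,9.5,-1]])

```text
clock: 10.62
position: [579.1, 207.5, 136.0]
ee_rot: [-0.683, 0.727, -0.051, 0.049]
contact_force: [-0.1, -0.3, -4.1]
gripper_width: 10.8
grasp_force: 59.0
```

Run:
```python
from h import *
where()
s=read_state();p0=s["position"];R0=R.from_quat(s["ee_rot"])
for th in(.14,.12,.1,.08,.06):
    p,T=lip_wp(-104.3,-.4,92.8-14.5*th,th);print(th,(R0.inv()*T).as_rotvec().round(3),R0.inv().apply(p-p0).round(1))
```

```text
t 10.62 p [579.1 207.5 136. ] yaw -0.0618 tilt 0.1416 F [-0.1 -0.3 -4.1] M [ 0.03  0.36 -0.03] w 10.8 g 59.0 j [ 0.65  0.41 -0.31  0.14 -0.75 -0.8 ]
box frame: lip [-1.036e+02 -1.000e-01  9.070e+01] handle [ 31.   -0.3 141.8] edge [114.4  -0.3 123.4] F [-0.1 -0.3 -4.1] rot [ 0.001 -0.142 -0.001]
0.14 [-0.002  0.001 -0.001] [0.1 0.6 0.1]
0.12 [-0.022  0.001 -0.001] [0.1 0.1 2.6]
0.1 [-0.042  0.001 -0.001] [ 0.1 -0.4  5.2]
0.08 [-0.062  0.001 -0.001] [ 0.1 -0.8  7.7]
0.06 [-0.082  0.001 -0.001] [ 0.1 -1.1 10.3]
```

Call:
carry_out(motion=[[-0.022,0.001,-0.001,0,0.1,2.6,-1],[-0.042,0.001,-0.001,0,-0.4,5.2,-1],[-0.062,0.001,-0.001,0,-0.8,7.7,-1],[-0.062,0.001,-0.001,0,-0.8,7.7,-1]])

```text
clock: 11.12
position: [581.3, 207.6, 129.6]
ee_rot: [-0.685, 0.728, -0.029, 0.028]
contact_force: [-3.3, 0.3, 3.3]
gripper_width: 11.2
grasp_force: 59.9
```

Run:
```python
from h import *
where()
s=read_state();p0=s["position"];R0=R.from_quat(s["ee_rot"])
for th in(.08,.06,.04,.02,.0,-.01):
    p,T=lip_wp(-104.3,-.4,92.8-14.5*th,th);print(th,(R0.inv()*T).as_rotvec().round(3),R0.inv().apply(p-p0).round(1))
```

```text
t 11.12 p [581.3 207.6 129.6] yaw -0.0604 tilt 0.081 F [-3.3  0.3  3.3] M [-0.05  0.71  0.02] w 11.2 g 59.9 j [ 0.63  0.44 -0.25  0.07 -0.82 -0.74]
box frame: lip [-1.04e+02 -1.00e-01  9.26e+01] handle [ 33.5   0.  135.4] edge [1.157e+02 1.000e-01 1.120e+02] F [-3.3  0.1  3.3] rot [ 0.    -0.081  0.001]
0.08 [-0.001  0.     0.001] [0.4 0.4 1.1]
0.06 [-0.021  0.     0.001] [ 0.4 -0.1  3.6]
0.04 [-0.041  0.     0.001] [ 0.4 -0.6  6.2]
0.02 [-0.061  0.     0.001] [ 0.4 -1.   8.7]
0.0 [-0.081  0.     0.001] [ 0.4 -1.3 11.2]
-0.01 [-0.091  0.     0.001] [ 0.4 -1.4 12.5]
```

The edge has met the catch, as expected. I'll carry on down gently.

Call:
carry_out(motion=[[-0.01,0,0,0.2,0,1,-1],[-0.02,0,0,0.2,-0.2,2.2,-1],[-0.03,0,0,0.2,-0.4,3.5,-1],[-0.03,0,0,0.2,-0.4,3.5,-1]])

```text
clock: 11.62
position: [580.3, 207.0, 124.3]
ee_rot: [-0.685, 0.728, -0.018, 0.016]
contact_force: [-2.0, 0.7, -1.5]
gripper_width: 10.4
grasp_force: 59.6
```

Run:
```python
from h import *
where()
```

```text
t 11.62 p [580.3 207.  124.3] yaw -0.0608 tilt 0.0477 F [-2.   0.7 -1.5] M [0.23 0.78 0.05] w 10.4 g 59.6 j [ 0.62  0.46 -0.22  0.04 -0.86 -0.71]
box frame: lip [-106.1   -0.7   92. ] handle [ 32.8  -0.7 130.1] edge [114.1  -0.7 104. ] F [-2.1  0.5 -1.5] rot [-0.001 -0.048  0.   ]
```

Call:
carry_out(motion=[[-0.012,0,0,0,-0.3,1.5,-1],[-0.024,0,0,0,-0.6,3,-1],[-0.036,0,0,0,-0.8,4.5,-1],[-0.048,0,0,0,-1,6,-1],[-0.048,0,0,0,-1,6,-1]])

```text
clock: 12.25
position: [583.7, 207.2, 119.1]
ee_rot: [-0.685, 0.728, -0.001, 0.001]
contact_force: [0.5, 0.2, -3.3]
gripper_width: 11.1
grasp_force: 59.3
```

Run:
```python
from h import *
where()
```

```text
t 12.25 p [583.7 207.2 119.1] yaw -0.0606 tilt 0.0034 F [ 0.5  0.2 -3.3] M [ 0.01 -0.06 -0.03] w 11.1 g 59.3 j [ 0.6   0.49 -0.17  0.   -0.91 -0.67]
box frame: lip [-104.    -0.4   93. ] handle [ 36.3  -0.3 124.9] edge [116.4  -0.3  95.2] F [ 0.5  0.3 -3.3] rot [-0.    -0.003  0.   ]
```

Call:
carry_out(motion=[[-0.004,0,0,0,0,0.8,-1],[-0.004,0,0,0,0,1.6,-1],[-0.004,0,0,0,0,2,-1],[-0.004,0,0,0,0,2,-1]])

```text
clock: 12.75
position: [583.0, 207.1, 118.2]
ee_rot: [-0.686, 0.728, 0.0, -0.0]
contact_force: [-1.1, -0.6, 1.5]
gripper_width: 11.0
grasp_force: 60.0
```

Run:
```python
from h import *
where()
e=get_image("scene");cv2.imwrite("pics/p4.png",cv2.resize(e["color"][150:250,280:400],None,fx=6,fy=6,interpolation=cv2.INTER_CUBIC))
```

```text
t 12.75 p [583.  207.1 118.2] yaw -0.06 tilt -0.0006 F [-1.1 -0.6  1.5] M [-0.23  0.15 -0.  ] w 11.0 g 60.0 j [ 0.6   0.49 -0.17 -0.   -0.91 -0.66]
box frame: lip [-104.8   -0.6   92.6] handle [ 35.7  -0.4 124. ] edge [115.7  -0.3  94. ] F [-1.1 -0.6  1.5] rot [-0.     0.001  0.001]
```

View pics/p4.png

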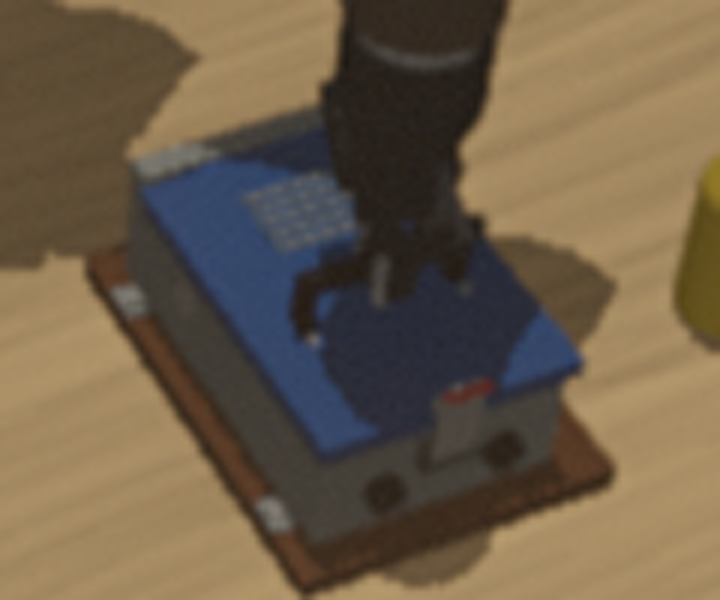

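The cover lies level on the rim, its edge runs behind the red catch tab at (468,390), and the handle reads 124.0 mm. I'll let go and rise.

Call:
carry_out(motion=[[0,0,0,0,0,-1,0.2],[0,0,0,0,0,-1,0.2],[0,0,0,0,0,-1,0.2],[0,0,0,0,0,-1,0.2],[0,0,0,0,0,-1,0.2]])

```text
clock: 13.42
position: [582.5, 207.0, 118.3]
ee_rot: [-0.685, 0.728, 0.001, -0.001]
contact_force: [0.7, -0.2, -0.5]
gripper_width: 51.4
grasp_force: 0.0
```

Call:
carry_out(motion=[[0,0,0,0,0,-15,0.2],[0,0,0,0,0,-45,0.2],[0,0,0,0,0,-90,0.2],[0,0,0,0,0,-120,0.2],[0,0,0,0,0,-120,0.2]])

```text
clock: 14.05
position: [584.3, 207.8, 243.0]
ee_rot: [-0.686, 0.728, -0.001, 0.003]
contact_force: [0.1, 0.4, 0.2]
gripper_width: 51.4
grasp_force: 0.0
```

Run:
```python
from h import *
st()
e=get_image("scene");d=get_image("top");cv2.imwrite("pics/p5.png",np.hstack([cv2.resize(d["color"][170:300,150:246],None,fx=4,fy=4),cv2.resize(e["color"][150:254,290:380],None,fx=4.4,fy=5,interpolation=cv2.INTER_CUBIC)]))
```

```text
t 14.05 p [584.3 207.8 243. ] yaw -0.06 tilt 0.005 F [0.1 0.4 0.2] M [-0.03  0.03 -0.02] w 51.4 g 0.0 j [ 0.6   0.38 -0.01  0.   -1.18 -0.66]
```

View pics/p5.png

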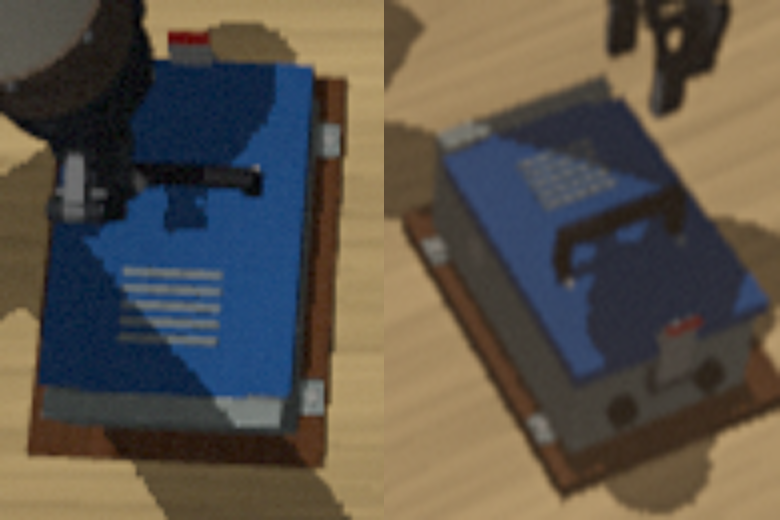

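The cover is shut under the ledge, and the red tab is at (188,38), matching its rest position at the start. The gripper is clear.

```bash
python3 -c "
from bench import *
print(job_done())"
```

```text
the job is handed in; nothing more can be done
None
```

The cover is hooked under the ledge and shut, the catch has snapped over its edge, and the gripper has let go; I handed the job in at about 14 s, with no verdict shown.

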